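# Seat a brass candlestick foot in the drilling nest

## Task

Load the large round brass foot into the steel drilling nest: set it down flat on the plate in the open end, slide it along the fence past the spring plunger and nudge it gently home against the end stop, wherever that is set, so that it is left resting on the fence, the stop and the plunger all at once. Do not ram it against the fence or the stop, as the polished rim dents, and leave the other brass pieces where they are.

Things in the scene. Friction and masses are not known exactly. Their poses are not given: they have to be found in the camera images.
- foot: The large round candlestick foot, plain polished brass, loose, about 0.65 kg (varies): a flat disc 90 mm across with an upright rim 18 mm high; in its middle a stub 26 mm across and 28 mm tall (46 mm high in all). Origin: centre of its underside, z up; yaw does not matter. Starts upright on the table, on one of three places shared with small_foot and collar.
- nest: Drilling nest, fixed: steel plate 220 mm (its x) by 160 mm (its y), 14 mm thick, carrying fence, stop and plunger, all at most 18 mm above its top. Origin: centre of its underside. x runs along the fence from the open end to the stop, y from fence to plunger. On the fence the foot's centre is at y -5 mm. The plate's -x half is clear; the foot meets the plunger once its centre passes x -20 mm.
- fence: Straight steel strip on the plate, 135 mm long (nest x), 12 mm thick, 16 mm high. Origin: centre of its underside, at x -13, y -56, z +14 mm in the nest's frame. Its face to the foot lies 6 mm along +y from its origin. The polished rim dents if pressed on it with more than 25 N.
- stop: End stop: block 20 x 26 x 18 mm, with a domed screw (radius 7 mm, 10 mm above the plate) pointing to -x. Origin: foot of the block's -x face, at x +82, y -5, z +14 mm in the nest. The screw is set anew per batch and locked: its tip is 11 to 26 mm before that face, not measured, so the foot's centre ends between x +11 and +26 mm in the nest. Rigid; over 12 N on it dents the rim.
- plunger (a joint): Travel of the spring plunger in m: 0 = out (free), grows as the foot pushes it back, at most 0.010. About 0.007 as the foot goes by, 0.002 to 0.007 when it is home. Spring 4.2 N when out, plus 0.35 N per mm.
- small_foot: Bystander, loose: a smaller brass foot of the same form, disc 66 mm in diameter and 12 mm high, stub 18 mm in diameter, 34 mm high in all. Origin: centre of its underside.
- collar: Bystander, loose: a turned brass collar without a stub, 72 mm in diameter at the foot, waisted, 46 mm high. Origin: centre of its underside.
- candlestick: Bystander, loose: a brass candlestick standing upright, foot 88 mm in diameter, 164 mm high. Origin: centre of its underside.
- bowl: Bystander, loose: an open brass bowl, 124 mm in diameter, 55 mm high. Origin: centre of its underside.
- plunger_tip (a point): Tip of the plunger's round nose (radius 6 mm), 10 mm above the plate, on the +y side; it slides along a line at 110 degrees from nest +x. Pushing the foot by takes up to about 12 N while its centre is at nest x -20 to +6 mm, then eases to 2 to 4 N until the hard stop. The plunger holds the foot on the fence but, for friction (about 0.3), does not move it on to the stop: that must be pushed.
Mind the look-alikes: they are no part of the job. What is shaped like the foot but purple is not meant.

How it is judged:
By the outcome, as a careful person would: the job done as asked, in the order asked, and still so for the second after the job is handed in, with the robot touching nothing.
It also fails if it takes over 61 s, if anything falls off the work surface, if the arm or the gripper's body presses on something with over 40 N, if the wrist force passes 120 N, or if a joint passes its speed limit or range.

## Robot

A 6-joint arm with a two-finger parallel gripper is mounted at the origin on the work surface. World frame = base frame: x ahead of the robot, y to its left, z up, the work surface at z = 0. Lengths are in m, angles in rad, forces in N, time in s.
With the tool pointing down it reaches from about 0.35 to 0.875 m from the base axis. Payload 15.5 kg.
Tool frame: the origin (TCP) lies on the centre line of the jaws, within the pads' length; the fingertips stand robot.tip_reach ahead of it and the grasp point (between the pads) lies 2 mm behind it (robot.tip_reach is the distance from the TCP to the fingertips, in m); z points along the fingers, x is the direction in which the jaws open and shut, and the axes are right-handed (so a half turn about z gives the same grasp; the last joint's range is limited). The gripper opens to 85 mm and grips with 20 to 120 N. Pads are 22 mm wide; open, the fingers measure 114 mm over their backs; the gripper's body (76 mm by 85 mm) begins 54 mm behind the grasp point. The pads swing forward as they close: fully open they stand 13 mm farther back than shut.
Start: joints at [-1.379, 0.494, 1.345, -0, 1.302, -0.096], TCP at [0.177, -0.599, 0.248] pointing down, gripper open.
Joint ranges: [-2.91, 2.91], [-0.82, 2.16], [0.22, 2.67], [-1.22, 4.37], [0.12, 2.79], [-3.08, 3.08]. Speed limits (rad/s): [1.89, 1.89, 2.57, 3.01, 3.01, 3.01].

## Interface

Orientations are given as a rotation vector (axis times angle).
In Python, from plant import robot, eyes, job gives the robot as it stands.
- The arm moves only by the shell command python3 -m crank 'ROWS' [OPENING] [FORCE]. ROWS is JSON, a list of rows, each an object of numbers: "x", "y", "z": the shift along the tool's x, y, z in units of 30 mm (1.0 is 30 mm); "twist": the turn about the tool's z in rad. A call has exactly 10 rows; each row shifts and turns the commanded pose from where the row before left it, along the tool's axes as they then stand; what a row does not reach is not made up. A row lasts 1/8 s, in which the tool goes at most 62.5 mm and 10.7 degrees, less where a joint would pass 70% of its speed; a pose out of reach is approached as far as the arm can. A call is refused whole if a number of a shift passes 1 or a number of a turn 0.188, either way. A call with a gripper value outside its range is refused whole. OPENING is the finger opening in mm, from 0 to 85.4, set as the call begins (- or left out, the last holds). The fingers move at their own pace and stop on an object; FORCE is the grip in N (left out, the last holds). Time passes only in rows, so rows that do not move let the fingers close, or fill a call up. It gives the time, the measured TCP pose, the force and the opening at its end, in the units of the state.
- robot.sense(): the state, without advancing time (a new reading comes with each control period).
- eyes.camera(name): name is "scene" or "top" or "wrist"; returns the picture (384x512x3 uint8, red, green, blue); there is no depth.
- eyes.camera_params(name): a dict with "camera_matrix" (3x3 intrinsics, pixels), "cam_to_world" (4x4, takes a point from camera to world coordinates); the wrist camera has in their place "mount" (4x4, takes a point from camera to tool coordinates, whose origin is the TCP and whose axes are the tool frame's). Camera axes: x right, y down, z forward; pixel columns grow to the right and rows downward; lengths in m; the calibration is good to about 2 mm. The wrist camera is an equidistant fisheye: a pixel r from the principal point sees the ray r / f radians off the axis. A picture is of the moment at which its call begins: read the wrist's pose just before it. camera_params takes no time and is no camera call.
- job.finish_job(): hands the job in, once; it reports no verdict.
The state is a dict: "time_s": time; "joints": joint angles; "joint_velocities": joint speeds; "effort": joint torques, N m; "tool_pos": TCP position; "eef_rot": TCP orientation; "wrist_force": force on the tool from outside, world axes, zero at the start; "ft_torque": the same for the moment, N m; "finger_gap": opening from 0.0 (shut) to 1.0 (fully open).
Only numpy, scipy, OpenCV 4.12 (cv2) and the standard library are available. Lean on these libraries where they do the work, as an engineer would, in place of code of your own. Each camera call takes 0.05 s, during which the arm holds its last target. There are 200 camera calls.

## Working session

There is one attempt and no reset: what is moved stays moved. The work goes in short steps, Python scripts to look and compute and a shell command to move; the robot and the scene stay as the last step left them, time stands still between calls to the robot, and variables do not carry over. Pictures are saved under pics/ and viewed, about 8 in all and at most 12, crops included, and the job is handed in when it is done.

```bash
ls; mkdir -p pics; python3 - <<'E'
from plant import robot, eyes, job
import cv2,numpy as np
print(robot.sense(), robot.tip_reach)
for n in ("scene","top"):
    p=eyes.camera_params(n); print(n,np.round(p["camera_matrix"],1).tolist(),np.round(p["cam_to_world"],4).tolist())
    cv2.imwrite(f"pics/{n}0.png",cv2.cvtColor(eyes.camera(n),cv2.COLOR_RGB2BGR))
p=eyes.camera_params("wrist");print({k:np.round(v,4).tolist() for k,v in p.items()})
a=np.vstack([cv2.imread("pics/scene0.png"),cv2.imread("pics/top0.png")]);cv2.imwrite("pics/both0.png",cv2.resize(a,None,fx=.78,fy=.78,interpolation=cv2.INTER_AREA))
E
```

```text
pics
{'time_s': 0.0, 'joints': array([-1.37851225e+00,  4.94184285e-01,  1.34613971e+00, -1.20785420e-05,
        1.30251255e+00, -9.55164228e-02]), 'joint_velocities': array([ 0.00061944, -0.0006008 ,  0.00117051, -0.00126334,  0.0002804 ,
        0.00054189]), 'effort': array([ 3.81241125e-04, -8.82149291e+01, -3.83861804e+01, -7.22125105e-05,
        1.01066893e-02,  9.79089918e-06]), 'tool_pos': array([ 0.17732525, -0.59895388,  0.24769666]), 'eef_rot': array([-2.51638487e+00,  1.87941789e+00,  1.45872603e-03]), 'wrist_force': array([ 0.10827743, -0.52008592,  0.1480928 ]), 'ft_torque': array([-0.00705735,  0.04330873,  0.01466916]), 'finger_gap': 1.002065753334805} 0.017
scene [[477.8, 0.0, 255.4], [0.0, 477.8, 185.6], [0.0, 0.0, 1.0]] [[0.7899, 0.4569, -0.4091, 1.0756], [0.6132, -0.6008, 0.5129, -0.666], [-0.0114, -0.656, -0.7547, 0.8968], [0.0, 0.0, 0.0, 1.0]]
top [[463.1, 0.0, 260.6], [0.0, 463.1, 193.2], [0.0, 0.0, 1.0]] [[0.0223, -0.983, 0.1824, 0.412], [-0.9997, -0.0202, 0.0136, -0.1166], [-0.0097, -0.1826, -0.9831, 1.1342], [0.0, 0.0, 0.0, 1.0]]
{'camera_matrix': [[297.3186, 0.0, 251.5637], [0.0, 297.3186, 196.4113], [0.0, 0.0, 1.0]], 'mount': [[1.0, -0.0, 0.0001, -0.0007], [-0.0, 0.9515, 0.3077, -0.0775], [-0.0001, -0.3077, 0.9515, -0.1254], [0.0, 0.0, 0.0, 1.0]]}
```

View pics/top0.png

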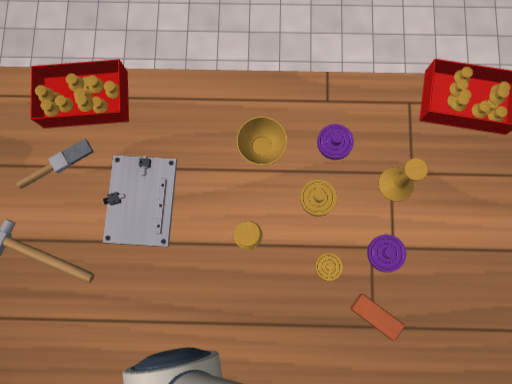

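View pics/scene0.png

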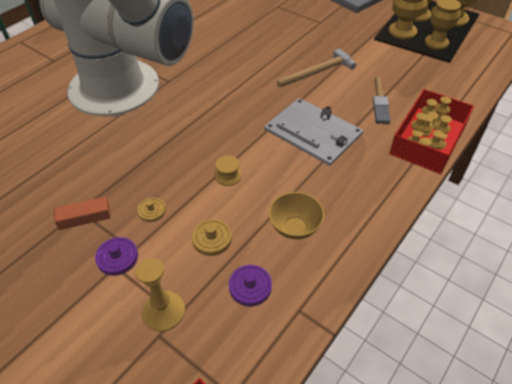

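The brass candidates in the top view are (318,198) (large, with stub), (329,267) (small) and (248,235) (collar, no stub). The items at (335,142) and (387,253) are purple. (318,198) fits the foot. The nest is at about (140,200), with its stop at the top (145,163), fence on the right (162,206) and plunger on the left (113,199).

```bash
cat > h.py <<'E'
from plant import robot, eyes, job
import cv2,numpy as np
from scipy.spatial.transform import Rotation as R
def ray(n,uv,z):
    p=eyes.camera_params(n);K=np.array(p["camera_matrix"]);T=np.array(p["cam_to_world"])
    d=T[:3,:3]@np.linalg.solve(K,[uv[0],uv[1],1]);o=T[:3,3]
    return o+d*(z-o[2])/d[2]
def proj(n,P):
    p=eyes.camera_params(n);K=np.array(p["camera_matrix"]);T=np.linalg.inv(np.array(p["cam_to_world"]))
    c=T[:3,:3]@np.asarray(P,float)+T[:3,3];q=K@c;return q[:2]/q[2]
E
python3 - <<'E'
from h import *
top=cv2.imread("pics/top0.png");sc=cv2.imread("pics/scene0.png")
for n,im,box in(("top",top,(285,165,70,70)),("top",top,(310,250,40,40)),("scene",sc,(185,210,55,52))):
    x,y,w,h=box;hsv=cv2.cvtColor(im,cv2.COLOR_BGR2HSV)[y:y+h,x:x+w]
    m=cv2.inRange(hsv,(20,120,60),(35,255,255))
    c=max(cv2.findContours(m,0,1)[0],key=cv2.contourArea)
    hull=cv2.convexHull(c).reshape(-1,2)+[x,y]
    P=np.array([ray(n,q,0.018) for q in hull])[:,:2]
    (cx,cy),r=cv2.minEnclosingCircle(P.astype(np.float32))
    print(n,"foot?",cx,cy,"r",r,len(hull))
for n,im,box in(("top",top,(95,145,90,110)),("scene",sc,(260,95,110,75))):
    x,y,w,h=box;hsv=cv2.cvtColor(im,cv2.COLOR_BGR2HSV)[y:y+h,x:x+w]
    m=cv2.morphologyEx(cv2.inRange(hsv,(0,0,90),(180,60,255)),cv2.MORPH_OPEN,np.ones((3,3)))
    c=max(cv2.findContours(m,0,1)[0],key=cv2.contourArea)
    P=np.array([ray(n,q,0.014) for q in c.reshape(-1,2)+[x,y]])[:,:2]
    (cc,sz,a)=cv2.minAreaRect((P*1000).astype(np.float32));print(n,"plate",cc,sz,a)
a=cv2.resize(top[130:290,90:350],None,fx=3,fy=3,interpolation=cv2.INTER_CUBIC)
cv2.imwrite("pics/crop1.png",a)
E
```

```text
top foot? 0.6005343794822693 -0.23791968822479248 r 0.02456812374293804 9
top foot? 0.44537800550460815 -0.2773321866989136 r 0.027133621275424957 12
scene foot? 0.6500393748283386 -0.2737465500831604 r 9.999999747378752e-05 1
top plate (597.28173828125, 195.03811645507812) (161.2838592529297, 219.82608032226562) 87.76732635498047
scene plate (595.9585571289062, 191.0011444091797) (168.10781860351562, 224.2584228515625) 87.66349029541016
```

View pics/crop1.png

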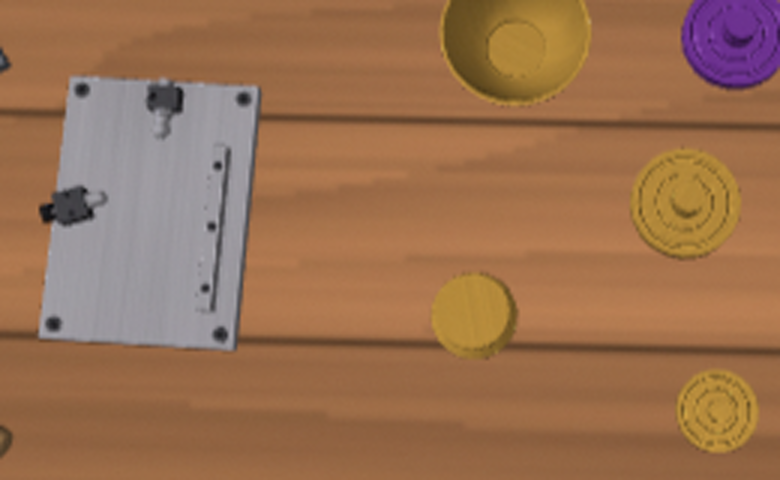

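The enlarged crop confirms that the large brass foot with stub is at top pixel (318,198). The small foot is at (329,267) and the purple twin at (335,142). The plate size checks out in both views (about 161 x 220 mm), with yaw about -2.3°. Next I'll compute the foot centre and the first move.

```bash
python3 - <<'E'
from h import *
for n,box in(("top",(290,170,58,56)),("top",(310,250,40,40)),("scene",(185,210,55,52))):
    im=cv2.imread(f"pics/{n}0.png")
    x,y,w,h=box;hsv=cv2.cvtColor(im,cv2.COLOR_BGR2HSV)[y:y+h,x:x+w]
    m=cv2.morphologyEx(cv2.inRange(hsv,(19,110,40),(40,255,255)),cv2.MORPH_CLOSE,np.ones((5,5)))
    c=max(cv2.findContours(m,0,1)[0],key=cv2.contourArea)
    hull=cv2.convexHull(c).reshape(-1,2)+[x,y]
    P=np.array([ray(n,q,0.012) for q in hull])[:,:2]
    (cx,cy),r=cv2.minEnclosingCircle(P.astype(np.float32)); e=cv2.fitEllipse((P*1000).astype(np.float32))
    print(n,cx,cy,r,e,cv2.boundingRect(hull))
s=robot.sense();M=R.from_rotvec(s["eef_rot"]).as_matrix();print(np.round(M,3))
th=np.deg2rad(-2.3);ang=np.arctan2(M[1,0],M[0,0]);print("tool x ang",np.degrees(ang))
E
```

```text
top 0.6131057143211365 -0.24253766238689423 0.044723015278577805 ((612.947509765625, -242.41355895996094), (87.24166107177734, 89.27223205566406), 47.22758102416992) (300, 180, 37, 36)
top 0.4457095265388489 -0.2675260007381439 0.03250005096197128 ((445.2878723144531, -267.5512390136719), (62.776607513427734, 64.60635375976562), 170.38546752929688) (315, 254, 28, 26)
scene 0.6099035143852234 -0.2443653643131256 0.046748753637075424 ((609.4611206054688, -243.9289093017578), (84.93505096435547, 92.36805725097656), 47.305294036865234) (193, 220, 38, 35)
[[ 0.284 -0.959 -0.   ]
 [-0.959 -0.284  0.001]
 [-0.001 -0.    -1.   ]]
tool x ang -73.51198209903195
```

```bash
python3 -m crank '[{"y":-1,"twist":-0.178},{"y":-1,"twist":-0.178},{"y":-1,"twist":-0.178},{"y":-1,"twist":-0.178},{"y":-1,"twist":-0.178},{"y":-1,"twist":-0.178},{"y":-1,"twist":-0.178},{"x":1},{"x":1},{"x":1}]' 85
```

```text
schema error: expected keys x, y, z, twist
```

```bash
python3 -m crank '[{"x":0,"y":-1,"z":0,"twist":-0.178},{"x":0,"y":-1,"z":0,"twist":-0.178},{"x":0,"y":-1,"z":0,"twist":-0.178},{"x":0,"y":-1,"z":0,"twist":-0.178},{"x":0,"y":-1,"z":0,"twist":-0.178},{"x":0,"y":-1,"z":0,"twist":-0.178},{"x":0,"y":-1,"z":0,"twist":-0.178},{"x":1,"y":0,"z":0,"twist":0},{"x":1,"y":0,"z":0,"twist":0},{"x":1,"y":0,"z":0,"twist":0}]' 85
```

```text
time_s: 1.35
tool_pos: [0.4023, -0.4582, 0.2481]
eef_rot: [-3.141, 0.058, 0.001]
wrist_force: [0.6, -0.2, 0.2]
finger_gap: 0.997
```

```bash
python3 -m crank '[{"x":0.84,"y":-0.93,"z":0,"twist":0},{"x":0.84,"y":-0.93,"z":0,"twist":0},{"x":0.84,"y":-0.93,"z":0,"twist":0},{"x":0.84,"y":-0.93,"z":0,"twist":0},{"x":0.84,"y":-0.93,"z":0,"twist":0},{"x":0.84,"y":-0.93,"z":0.5,"twist":0},{"x":0.84,"y":-0.93,"z":0.5,"twist":0},{"x":0.84,"y":-0.93,"z":0.5,"twist":0},{"x":0,"y":0,"z":0.5,"twist":0},{"x":0,"y":0,"z":0,"twist":0}]'
cat >> h.py <<'E'
def wray(uv,z,s,p):
    K=np.array(p["camera_matrix"]);Mt=np.array(p["mount"]);f=K[0,0]
    d=np.array([uv[0]-K[0,2],uv[1]-K[1,2]]);r=np.hypot(*d)+1e-9;t=r/f
    v=np.r_[d/r*np.sin(t),np.cos(t)]
    Rw=R.from_rotvec(s["eef_rot"]).as_matrix();o=Rw@Mt[:3,3]+s["tool_pos"];v=Rw@Mt[:3,:3]@v
    return o+v*(z-o[2])/v[2]
E
python3 - <<'E'
from h import *
s=robot.sense();im=cv2.cvtColor(eyes.camera("wrist"),cv2.COLOR_RGB2BGR);cv2.imwrite("pics/w1.png",im)
np.save("s1.npy",s,allow_pickle=True);print(s["tool_pos"],R.from_rotvec(s["eef_rot"]).as_matrix()[:2,0])
E
```

```text
time_s: 2.6
tool_pos: [0.6102, -0.2426, 0.1869]
eef_rot: [-3.14, 0.058, 0.004]
wrist_force: [-0.7, -0.5, -0.1]
finger_gap: 0.995
[ 0.61020543 -0.24264335  0.18687134] [ 0.99932121 -0.03674536]
```

View pics/w1.png

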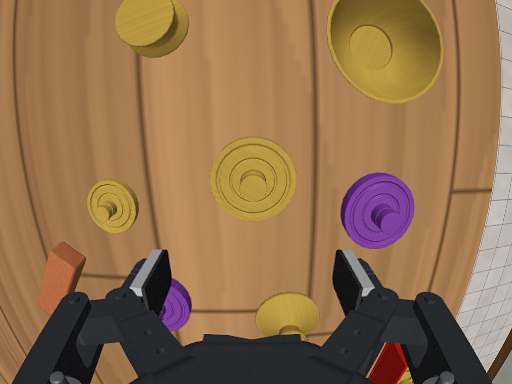

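```bash
python3 - <<'E'
from h import *
s=np.load("s1.npy",allow_pickle=True).item();p=eyes.camera_params("wrist");im=cv2.imread("pics/w1.png")
x,y,w,h=200,125,106,105;hsv=cv2.cvtColor(im,cv2.COLOR_BGR2HSV)[y:y+h,x:x+w]
m=cv2.morphologyEx(cv2.inRange(hsv,(20,140,40),(40,255,255)),cv2.MORPH_CLOSE,np.ones((5,5)))
c=max(cv2.findContours(m,0,1)[0],key=cv2.contourArea);hull=cv2.convexHull(c).reshape(-1,2)+[x,y]
print(cv2.boundingRect(hull))
P=np.array([wray(q,0.016,s,p) for q in hull])[:,:2]
print(cv2.minEnclosingCircle(P.astype(np.float32)),cv2.fitEllipse((P*1000).astype(np.float32)))
print("stub top",wray((253,178.5),.046,s,p))
E
```

```text
(210, 136, 86, 85)
((0.6091814041137695, -0.24139729142189026), 0.045700203627347946) ((609.4956665039062, -241.6474609375), (89.02401733398438, 90.90521240234375), 176.47755432128906)
stub top [ 0.61002006 -0.2320947   0.046     ]
```

```bash
python3 -m crank '[{"x":0,"y":0,"z":1,"twist":0},{"x":0,"y":0,"z":1,"twist":0},{"x":0,"y":0,"z":1,"twist":0},{"x":0,"y":0,"z":1,"twist":0},{"x":0,"y":0,"z":0.6,"twist":0},{"x":0,"y":0,"z":0.36,"twist":0},{"x":0,"y":0,"z":0,"twist":0},{"x":0,"y":0,"z":0,"twist":0},{"x":0,"y":0,"z":0,"twist":0},{"x":0,"y":0,"z":0,"twist":0}]'; python3 -m crank '[{"x":0,"y":0,"z":0,"twist":0},{"x":0,"y":0,"z":0,"twist":0},{"x":0,"y":0,"z":0,"twist":0},{"x":0,"y":0,"z":0,"twist":0},{"x":0,"y":0,"z":0,"twist":0},{"x":0,"y":0,"z":0,"twist":0},{"x":0,"y":0,"z":0,"twist":0},{"x":0,"y":0,"z":0,"twist":0},{"x":0,"y":0,"z":0,"twist":0},{"x":0,"y":0,"z":0,"twist":0}]' 0 40
```

```text
time_s: 3.9
tool_pos: [0.6114, -0.2429, 0.04]
eef_rot: [3.141, -0.058, 0.001]
wrist_force: [-0.0, 0.1, -0.1]
finger_gap: 0.999
time_s: 5.15
tool_pos: [0.6111, -0.2428, 0.0396]
eef_rot: [-3.141, 0.058, 0.0]
wrist_force: [-2.0, 1.0, 5.7]
finger_gap: 0.288
```

```bash
python3 -m crank '[{"x":0,"y":0,"z":-0.5,"twist":0},{"x":0,"y":0,"z":-1,"twist":0},{"x":0,"y":0,"z":-1,"twist":0},{"x":0,"y":-0.4,"z":-0.7,"twist":0},{"x":0,"y":-0.8,"z":0,"twist":0},{"x":0,"y":-1,"z":0,"twist":0},{"x":-0.2,"y":-1,"z":0,"twist":0},{"x":-0.2,"y":-1,"z":0,"twist":0},{"x":-0.2,"y":-1,"z":0,"twist":0},{"x":-0.3,"y":-1,"z":0,"twist":0}]'; python3 -m crank '[{"x":-0.3,"y":-1,"z":0,"twist":0},{"x":-0.3,"y":-1,"z":0,"twist":0},{"x":-0.3,"y":-1,"z":0,"twist":0},{"x":-0.3,"y":-1,"z":0,"twist":0},{"x":-0.3,"y":-1,"z":0,"twist":0},{"x":-0.3,"y":-1,"z":0,"twist":0},{"x":-0.3,"y":-1,"z":0,"twist":0},{"x":0,"y":-0.8,"z":0,"twist":0},{"x":0,"y":-0.5,"z":0,"twist":0},{"x":0,"y":0,"z":0,"twist":0}]'
python3 - <<'E'
from h import *
s=robot.sense();a=cv2.cvtColor(eyes.camera("wrist"),cv2.COLOR_RGB2BGR);b=cv2.cvtColor(eyes.camera("top"),cv2.COLOR_RGB2BGR)
np.save("s2.npy",s,allow_pickle=True);cv2.imwrite("pics/w2.png",a);cv2.imwrite("pics/t2.png",b)
t=np.vstack([a,cv2.resize(b[140:260,80:240],(512,384),interpolation=cv2.INTER_CUBIC)])
cv2.imwrite("pics/both2.png",cv2.resize(t,(400,600)));print(s["tool_pos"],s["wrist_force"],s["finger_gap"])
E
```

```text
time_s: 6.4
tool_pos: [0.5897, -0.0531, 0.1342]
eef_rot: [-3.14, 0.057, 0.004]
wrist_force: [-0.2, 0.5, -8.6]
finger_gap: 0.289
time_s: 7.65
tool_pos: [0.5365, 0.1965, 0.1348]
eef_rot: [3.141, -0.055, -0.002]
wrist_force: [0.4, -0.2, -7.5]
finger_gap: 0.287
[0.53649413 0.1964878  0.13483084] [ 0.41098365 -0.17807115 -7.54592335] 0.2869280508633536
```

View pics/both2.png

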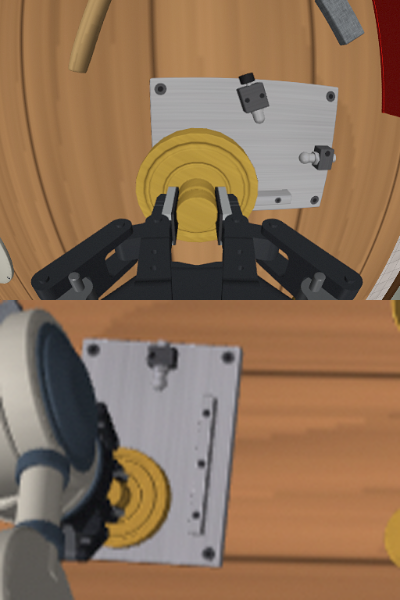

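The foot is held level over the open end, and the plunger and stop are visible in the wrist view at about (330,150) and (400,201). I'll zoom in to refine the nest pose and the stop tip.

```bash
python3 - <<'E'
import cv2
im=cv2.imread("pics/w2.png")[85:285,180:446]
cv2.imwrite("pics/w2c.png",cv2.resize(im,None,fx=3,fy=3,interpolation=cv2.INTER_CUBIC))
E
```

```text
(no output)
```

View pics/w2c.png

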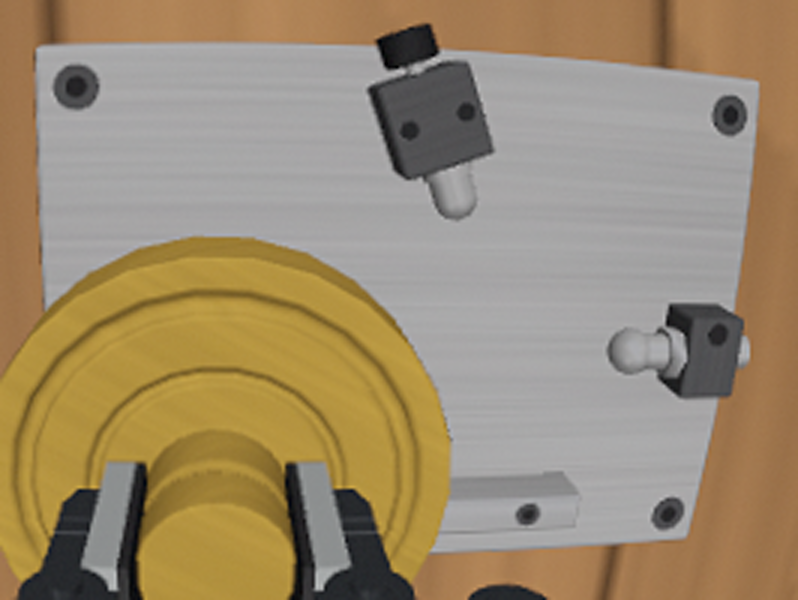

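```bash
python3 - <<'E'
from h import *
s=np.load("s2.npy",allow_pickle=True).item();p=eyes.camera_params("wrist")
f=lambda u,v,z:wray((180+(u+.5)/3-.5,85+(v+.5)/3-.5),z,s,p)[:2]
TL,TR,BR=f(37,47,.014),f(758,82,.014),f(686,538,.014)
a=TR-TL;b=TR-BR;print("len",np.linalg.norm(a),np.linalg.norm(b),"ang",np.degrees(np.arctan2(a[1],a[0])),np.degrees(np.arctan2(b[1],b[0]))-90)
c=(TL+BR)/2;print("centre wrist",c)
t=np.deg2rad(-2.3);ex=np.array([np.cos(t),np.sin(t)]);ey=np.array([-ex[1],ex[0]])
for nm,cc in(("wrist",c),("top",np.array([.5973,.195]))):
    N=lambda q:np.round([(q-cc)@ex*1e3,(q-cc)@ey*1e3],1)
    print(nm,"screw tip",N(f(608,352,.024)),"sphere c",N(f(630,351,.025)),"fence base edge (y-50)",N(f(455,479,.014)),N(f(565,472,.014)),"fence top edge",N(f(455,503,.030)),N(f(577,497,.030)),"plunger tip",N(f(458,219,.024)),"tcp",N(s["tool_pos"][:2]))
b=cv2.imread("pics/t2.png")
# top-view fence estimate from crop (512x384 of 160x120 -> 400x600 view): scale
g=lambda u,v,z:ray("top",(80+u*1.28/3.2,140+(v-300)*1.28/3.2),z)[:2]
cc=np.array([.5973,.195]);N=lambda q:np.round([(q-cc)@ex*1e3,(q-cc)@ey*1e3],1)
print("top: fence top left corners",N(g(205,396,.030)),N(g(190,534,.030)),"screw tip",N(g(160,389,.024)))
E
```

```text
len 0.216928761689945 0.1582818198267296 ang -2.23891172255876 -2.11856521862299
centre wrist [0.59412735 0.1976115 ]
wrist screw tip [58.4 -5.4] sphere c [65.4 -4.8] fence base edge (y-50) [ 16.9 -51.5] [ 54.8 -50.2] fence top edge [ 12.9 -51.4] [ 53.1 -50.9] plunger tip [ 7.3 33.2] tcp [-57.5  -3.4]
top screw tip [55.1 -2.9] sphere c [62.2 -2.3] fence base edge (y-50) [ 13.6 -49. ] [ 51.5 -47.7] fence top edge [  9.7 -48.9] [ 49.8 -48.4] plunger tip [ 4.  35.7] tcp [-60.8  -1. ]
top: fence top left corners [ 53.4 -52.4] [-81.9 -51.7] screw tip [59.  -5.9]
```

```bash
python3 -m crank '[{"x":0,"y":0,"z":0.8,"twist":0},{"x":0,"y":0,"z":0.8,"twist":0},{"x":0,"y":0,"z":0.6,"twist":0},{"x":0,"y":0,"z":0.3,"twist":0},{"x":0,"y":0,"z":0.1,"twist":0},{"x":0,"y":0,"z":0.05,"twist":0},{"x":0,"y":0,"z":0,"twist":0},{"x":0,"y":0,"z":0,"twist":0},{"x":0,"y":0,"z":0,"twist":0},{"x":0,"y":0,"z":0,"twist":0}]'
```

```text
time_s: 9.0
tool_pos: [0.5373, 0.1953, 0.0561]
eef_rot: [-3.141, 0.058, -0.0]
wrist_force: [0.2, -1.1, -7.5]
finger_gap: 0.286
```

```bash
python3 -m crank '[{"x":0,"y":0,"z":0.03,"twist":0},{"x":0,"y":0,"z":0.02,"twist":0},{"x":0,"y":0,"z":0.01,"twist":0},{"x":0,"y":0,"z":0.01,"twist":0},{"x":0,"y":0,"z":0.0,"twist":0},{"x":0,"y":0,"z":0,"twist":0},{"x":0,"y":0,"z":0,"twist":0},{"x":0,"y":0,"z":0,"twist":0},{"x":0,"y":0,"z":0,"twist":0},{"x":0,"y":0,"z":0,"twist":0}]'
```

```text
time_s: 10.25
tool_pos: [0.5373, 0.1952, 0.0539]
eef_rot: [-3.141, 0.058, -0.0]
wrist_force: [0.1, -0.3, -7.1]
finger_gap: 0.29
```

```bash
python3 -m crank '[{"x":0,"y":0,"z":0.01,"twist":0},{"x":0,"y":0,"z":0.01,"twist":0},{"x":0,"y":0,"z":0,"twist":0},{"x":0,"y":0,"z":0,"twist":0},{"x":0,"y":0,"z":0.0,"twist":0},{"x":0,"y":0,"z":0,"twist":0},{"x":0,"y":0,"z":0,"twist":0},{"x":0,"y":0,"z":0,"twist":0},{"x":0,"y":0,"z":0,"twist":0},{"x":0,"y":0,"z":0,"twist":0}]'
```

```text
time_s: 11.5
tool_pos: [0.5374, 0.1953, 0.0536]
eef_rot: [-3.141, 0.058, -0.0]
wrist_force: [-2.5, -1.8, 4.8]
finger_gap: 0.287
```

```bash
python3 -m crank '[{"x":0,"y":0,"z":-0.006,"twist":0},{"x":0,"y":0,"z":0,"twist":0},{"x":0,"y":0.01,"z":0,"twist":0},{"x":0,"y":0.01,"z":0,"twist":0},{"x":0,"y":0.01,"z":0,"twist":0},{"x":0,"y":0.01,"z":0,"twist":0},{"x":0,"y":0.01,"z":0,"twist":0},{"x":0,"y":0,"z":0,"twist":0},{"x":0,"y":0,"z":0,"twist":0},{"x":0,"y":0,"z":0,"twist":0}]' - 20
```

```text
time_s: 12.75
tool_pos: [0.5377, 0.1939, 0.0536]
eef_rot: [-3.141, 0.058, -0.001]
wrist_force: [-0.0, 3.7, 4.9]
finger_gap: 0.289
```

```bash
python3 -m crank '[{"x":0,"y":0.01,"z":0,"twist":0},{"x":0,"y":0.01,"z":0,"twist":0},{"x":0,"y":0.01,"z":0,"twist":0},{"x":0,"y":0,"z":0,"twist":0},{"x":0,"y":0,"z":0,"twist":0},{"x":0,"y":0,"z":0,"twist":0},{"x":0,"y":0,"z":0,"twist":0},{"x":0,"y":0,"z":0,"twist":0},{"x":0,"y":0,"z":0,"twist":0},{"x":0,"y":0,"z":0,"twist":0}]'
```

```text
time_s: 14.0
tool_pos: [0.5377, 0.1936, 0.0536]
eef_rot: [-3.14, 0.058, -0.002]
wrist_force: [-0.5, 9.1, 3.6]
finger_gap: 0.287
```

```bash
python3 -m crank '[{"x":0,"y":0,"z":0,"twist":0},{"x":0,"y":0,"z":0,"twist":0},{"x":0,"y":0,"z":0,"twist":0},{"x":0,"y":0,"z":-0.03,"twist":0},{"x":0.03,"y":0,"z":0,"twist":0},{"x":0.05,"y":0,"z":0,"twist":0},{"x":0.1,"y":0,"z":0,"twist":0},{"x":0.13,"y":0,"z":0,"twist":0},{"x":0.13,"y":0,"z":0,"twist":0},{"x":0.13,"y":0,"z":0,"twist":0}]' 30 20; python3 -m crank '[{"x":0.13,"y":0,"z":0,"twist":0},{"x":0.13,"y":0,"z":0,"twist":0},{"x":0.1,"y":0,"z":0,"twist":0},{"x":0.1,"y":0,"z":0,"twist":0},{"x":0.05,"y":0,"z":0,"twist":0},{"x":0,"y":0,"z":0,"twist":0},{"x":0,"y":0,"z":0,"twist":0},{"x":0,"y":0,"z":0,"twist":0},{"x":0,"y":0,"z":0,"twist":0},{"x":0,"y":0,"z":0,"twist":0}]'
python3 - <<'E'
from h import *
s=robot.sense();a=cv2.cvtColor(eyes.camera("wrist"),cv2.COLOR_RGB2BGR);b=cv2.cvtColor(eyes.camera("top"),cv2.COLOR_RGB2BGR)
np.save("s3.npy",s,allow_pickle=True);cv2.imwrite("pics/w3.png",a)
cv2.imwrite("pics/b3.png",np.vstack([cv2.resize(a,(400,300)),cv2.resize(b[140:260,80:240],(400,300),interpolation=cv2.INTER_CUBIC)]))
E
```

```text
time_s: 15.25
tool_pos: [0.5546, 0.1922, 0.0543]
eef_rot: [3.141, -0.058, -0.0]
wrist_force: [-2.0, -0.4, 0.7]
finger_gap: 0.349
time_s: 16.5
tool_pos: [0.5696, 0.1917, 0.0544]
eef_rot: [-3.141, 0.058, -0.0]
wrist_force: [0.2, 0.2, 0.4]
finger_gap: 0.352
```

View pics/b3.png

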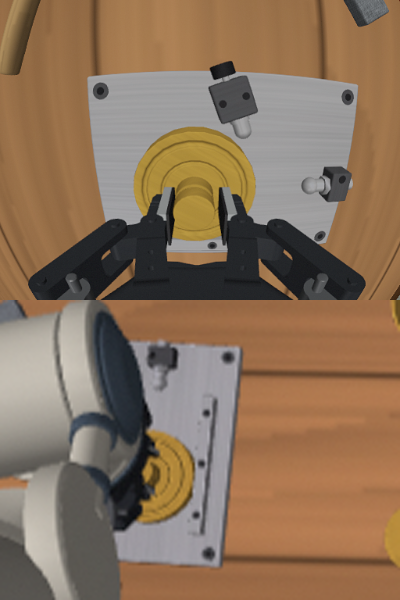

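Wrist view: the foot is against the fence at about (195,185), short of the plunger nose (240,128). The stop tip is at (303,185). Next I'll push it past the plunger.

```bash
python3 -m crank '[{"x":0.06,"y":0,"z":0,"twist":0},{"x":0.1,"y":0,"z":0,"twist":0},{"x":0.1,"y":0,"z":0,"twist":0},{"x":0.1,"y":0,"z":0,"twist":0},{"x":0.1,"y":0,"z":0,"twist":0},{"x":0.1,"y":0,"z":0,"twist":0},{"x":0.1,"y":0,"z":0,"twist":0},{"x":0.04,"y":0,"z":0,"twist":0},{"x":0,"y":0,"z":0,"twist":0},{"x":0,"y":0,"z":0,"twist":0}]'
```

```text
time_s: 17.85
tool_pos: [0.5896, 0.1904, 0.0541]
eef_rot: [3.14, -0.058, -0.004]
wrist_force: [-7.1, -3.2, 4.1]
finger_gap: 0.351
```

```bash
python3 -m crank '[{"x":0.06,"y":0,"z":0,"twist":0},{"x":0.08,"y":0,"z":0,"twist":0},{"x":0.08,"y":0,"z":0,"twist":0},{"x":0.08,"y":0,"z":0,"twist":0},{"x":0.06,"y":0,"z":0,"twist":0},{"x":0.04,"y":0,"z":0,"twist":0},{"x":0,"y":0,"z":0,"twist":0},{"x":0,"y":0,"z":0,"twist":0},{"x":0,"y":0,"z":0,"twist":0},{"x":0,"y":0,"z":0,"twist":0}]'
python3 - <<'E'
from h import *
s=robot.sense();a=cv2.cvtColor(eyes.camera("wrist"),cv2.COLOR_RGB2BGR)
np.save("s4.npy",s,allow_pickle=True);cv2.imwrite("pics/w4.png",a)
cv2.imwrite("pics/w4c.png",cv2.resize(a[110:310,170:420],None,fx=3,fy=3,interpolation=cv2.INTER_CUBIC))
E
```

```text
time_s: 19.1
tool_pos: [0.6021, 0.1901, 0.054]
eef_rot: [3.141, -0.058, -0.002]
wrist_force: [-4.3, -2.9, -1.1]
finger_gap: 0.357
```

View pics/w4c.png

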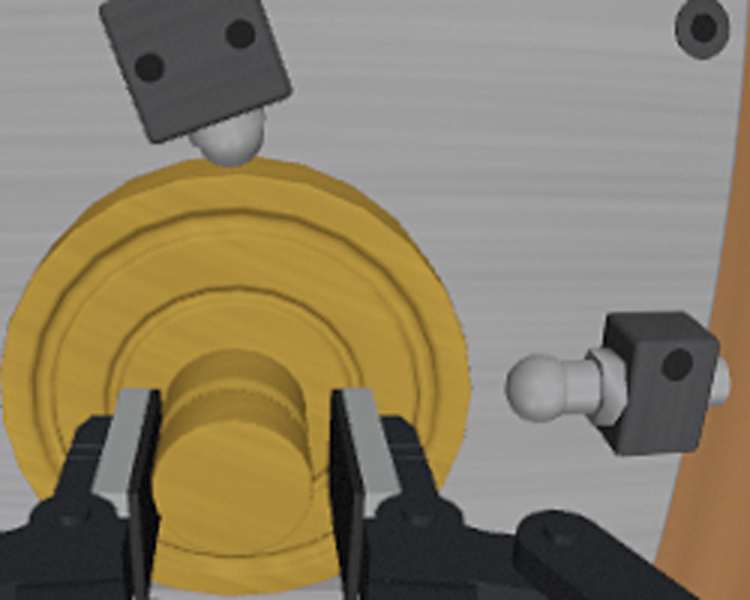

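```bash
python3 - <<'E'
from h import *
s=np.load("s4.npy",allow_pickle=True).item();p=eyes.camera_params("wrist")
f=lambda u,v,z:wray((170+(u+.5)/3-.5,110+(v+.5)/3-.5),z,s,p)[:2]*1e3
L,Rr=f(2,385,.032),f(470,385,.032);T=f(506,388,.024)
print(L,Rr,Rr-L,T,"gap",T-Rr, "tcp",s["tool_pos"])
E
```

```text
[554.9613281  198.59065661] [642.82194886 195.49677296] [87.86062076 -3.09388364] [652.51075551 190.33726875] gap [ 9.68880665 -5.15950421] tcp [0.60212039 0.19012522 0.05403234]
```

The foot is past the plunger nose, which bears on its rim at (230,160). About 8.6 to 9.7 mm is left to the stop screw tip (506,388). I'll push 6 mm, then creep.

```bash
python3 -m crank '[{"x":0.03,"y":0,"z":0,"twist":0},{"x":0.03,"y":0,"z":0,"twist":0},{"x":0.03,"y":0,"z":0,"twist":0},{"x":0.03,"y":0,"z":0,"twist":0},{"x":0.03,"y":0,"z":0,"twist":0},{"x":0.03,"y":0,"z":0,"twist":0},{"x":0.02,"y":0,"z":0,"twist":0},{"x":0,"y":0,"z":0,"twist":0},{"x":0,"y":0,"z":0,"twist":0},{"x":0,"y":0,"z":0,"twist":0}]'; python3 -m crank '[{"x":0.01,"y":0,"z":0,"twist":0},{"x":0.01,"y":0,"z":0,"twist":0},{"x":0,"y":0,"z":0,"twist":0},{"x":0,"y":0,"z":0,"twist":0},{"x":0,"y":0,"z":0,"twist":0},{"x":0,"y":0,"z":0,"twist":0},{"x":0,"y":0,"z":0,"twist":0},{"x":0,"y":0,"z":0,"twist":0},{"x":0,"y":0,"z":0,"twist":0},{"x":0,"y":0,"z":0,"twist":0}]'
```

```text
time_s: 20.4
tool_pos: [0.6085, 0.1902, 0.0543]
eef_rot: [3.141, -0.058, -0.0]
wrist_force: [-3.9, -1.2, -2.3]
finger_gap: 0.355
time_s: 21.65
tool_pos: [0.6092, 0.1902, 0.0544]
eef_rot: [-3.141, 0.058, -0.0]
wrist_force: [-2.4, 0.1, -2.1]
finger_gap: 0.353
```

```bash
python3 -m crank '[{"x":0.01,"y":0,"z":0,"twist":0},{"x":0.005,"y":0,"z":0,"twist":0},{"x":0,"y":0,"z":0,"twist":0},{"x":0,"y":0,"z":0,"twist":0},{"x":0,"y":0,"z":0,"twist":0},{"x":0,"y":0,"z":0,"twist":0},{"x":0,"y":0,"z":0,"twist":0},{"x":0,"y":0,"z":0,"twist":0},{"x":0,"y":0,"z":0,"twist":0},{"x":0,"y":0,"z":0,"twist":0}]'
```

```text
time_s: 22.9
tool_pos: [0.6095, 0.1902, 0.0544]
eef_rot: [-3.141, 0.058, 0.0]
wrist_force: [-6.0, 0.9, -1.4]
finger_gap: 0.352
```

```bash
python3 -m crank '[{"x":0.005,"y":0,"z":0,"twist":0},{"x":0.005,"y":0,"z":0,"twist":0},{"x":0,"y":0,"z":0,"twist":0},{"x":0,"y":0,"z":0,"twist":0},{"x":0,"y":0,"z":0,"twist":0},{"x":0,"y":0,"z":0,"twist":0},{"x":0,"y":0,"z":0,"twist":0},{"x":0,"y":0,"z":0,"twist":0},{"x":0,"y":0,"z":0,"twist":0},{"x":0,"y":0,"z":0,"twist":0}]'
```

```text
time_s: 24.15
tool_pos: [0.6099, 0.1901, 0.0544]
eef_rot: [-3.141, 0.058, -0.0]
wrist_force: [-5.1, 1.4, -0.1]
finger_gap: 0.352
```

```bash
python3 -m crank '[{"x":0.005,"y":0,"z":0,"twist":0},{"x":0.005,"y":0,"z":0,"twist":0},{"x":0,"y":0,"z":0,"twist":0},{"x":0,"y":0,"z":0,"twist":0},{"x":0,"y":0,"z":0,"twist":0},{"x":0,"y":0,"z":0,"twist":0},{"x":0,"y":0,"z":0,"twist":0},{"x":0,"y":0,"z":0,"twist":0},{"x":0,"y":0,"z":0,"twist":0},{"x":0,"y":0,"z":0,"twist":0}]'; python3 - <<'E'
from h import *
for i in range(3):
    s=robot.sense();a=cv2.cvtColor(eyes.camera("wrist"),cv2.COLOR_RGB2BGR);print(s["tool_pos"],s["wrist_force"])
cv2.imwrite("pics/w5.png",a)
cv2.imwrite("pics/w5c.png",cv2.resize(a[110:310,170:420],None,fx=3,fy=3,interpolation=cv2.INTER_CUBIC))
E
```

```text
time_s: 25.4
tool_pos: [0.6103, 0.1901, 0.0544]
eef_rot: [-3.141, 0.058, -0.0]
wrist_force: [-4.4, 1.8, -0.6]
finger_gap: 0.353
[0.6102517  0.19011801 0.05437036] [-4.35349589  1.78700891 -0.58703451]
[0.61024048 0.19013569 0.05436359] [-4.74155962  1.78691125 -1.78828885]
[0.61022929 0.19015286 0.0543761 ] [-4.92425658  1.89558392 -1.08258394]
```

View pics/w5c.png

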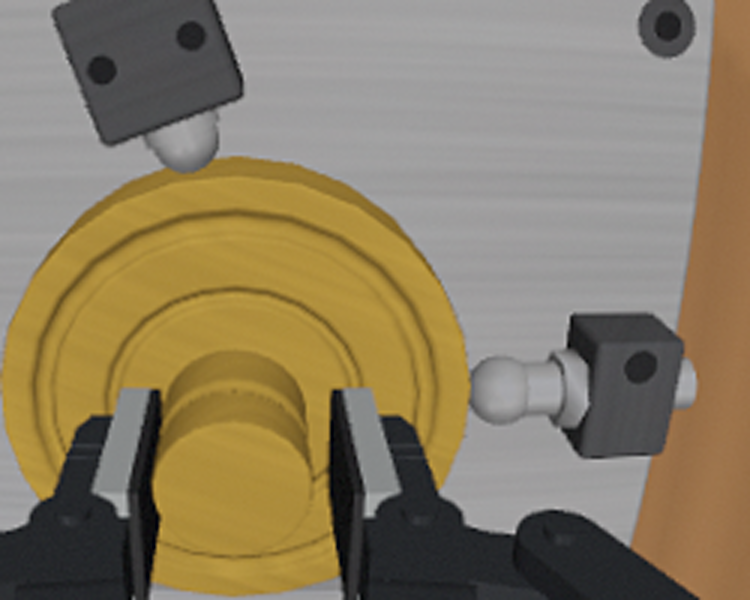

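Wrist view: the rim (468,385) almost touches the screw tip (470,390), and the force is still only sliding friction. I'll keep creeping.

```bash
python3 -m crank '[{"x":0.005,"y":0,"z":0,"twist":0},{"x":0.005,"y":0,"z":0,"twist":0},{"x":0,"y":0,"z":0,"twist":0},{"x":0,"y":0,"z":0,"twist":0},{"x":0,"y":0,"z":0,"twist":0},{"x":0,"y":0,"z":0,"twist":0},{"x":0,"y":0,"z":0,"twist":0},{"x":0,"y":0,"z":0,"twist":0},{"x":0,"y":0,"z":0,"twist":0},{"x":0,"y":0,"z":0,"twist":0}]'
```

```text
time_s: 26.8
tool_pos: [0.6104, 0.1901, 0.0544]
eef_rot: [-3.141, 0.058, 0.0]
wrist_force: [-4.8, 1.3, -0.7]
finger_gap: 0.352
```

```bash
python3 -m crank '[{"x":0.005,"y":0,"z":0,"twist":0},{"x":0.005,"y":0,"z":0,"twist":0},{"x":0,"y":0,"z":0,"twist":0},{"x":0,"y":0,"z":0,"twist":0},{"x":0,"y":0,"z":0,"twist":0},{"x":0,"y":0,"z":0,"twist":0},{"x":0,"y":0,"z":0,"twist":0},{"x":0,"y":0,"z":0,"twist":0},{"x":0,"y":0,"z":0,"twist":0},{"x":0,"y":0,"z":0,"twist":0}]'
```

```text
time_s: 28.05
tool_pos: [0.6108, 0.1901, 0.0544]
eef_rot: [-3.141, 0.058, 0.0]
wrist_force: [-4.9, 1.1, -0.6]
finger_gap: 0.355
```

```bash
python3 -m crank '[{"x":0.005,"y":0,"z":0,"twist":0},{"x":0.005,"y":0,"z":0,"twist":0},{"x":0,"y":0,"z":0,"twist":0},{"x":0,"y":0,"z":0,"twist":0},{"x":0,"y":0,"z":0,"twist":0},{"x":0,"y":0,"z":0,"twist":0},{"x":0,"y":0,"z":0,"twist":0},{"x":0,"y":0,"z":0,"twist":0},{"x":0,"y":0,"z":0,"twist":0},{"x":0,"y":0,"z":0,"twist":0}]'
```

```text
time_s: 29.3
tool_pos: [0.6111, 0.1901, 0.0544]
eef_rot: [-3.141, 0.058, 0.0]
wrist_force: [-5.1, 1.3, -0.8]
finger_gap: 0.351
```

```bash
python3 -m crank '[{"x":0.005,"y":0,"z":0,"twist":0},{"x":0.005,"y":0,"z":0,"twist":0},{"x":0,"y":0,"z":0,"twist":0},{"x":0,"y":0,"z":0,"twist":0},{"x":0,"y":0,"z":0,"twist":0},{"x":0,"y":0,"z":0,"twist":0},{"x":0,"y":0,"z":0,"twist":0},{"x":0,"y":0,"z":0,"twist":0},{"x":0,"y":0,"z":0,"twist":0},{"x":0,"y":0,"z":0,"twist":0}]'
```

```text
time_s: 30.55
tool_pos: [0.6114, 0.1901, 0.0544]
eef_rot: [-3.141, 0.058, 0.0]
wrist_force: [-4.2, 0.8, -0.1]
finger_gap: 0.351
```

Still sliding freely, so I'll continue.

```bash
python3 -m crank '[{"x":0.005,"y":0,"z":0,"twist":0},{"x":0.005,"y":0,"z":0,"twist":0},{"x":0,"y":0,"z":0,"twist":0},{"x":0,"y":0,"z":0,"twist":0},{"x":0,"y":0,"z":0,"twist":0},{"x":0,"y":0,"z":0,"twist":0},{"x":0,"y":0,"z":0,"twist":0},{"x":0,"y":0,"z":0,"twist":0},{"x":0,"y":0,"z":0,"twist":0},{"x":0,"y":0,"z":0,"twist":0}]'
```

```text
time_s: 31.8
tool_pos: [0.6115, 0.1901, 0.0544]
eef_rot: [-3.141, 0.058, 0.001]
wrist_force: [-4.9, 1.3, -0.6]
finger_gap: 0.353
```

```bash
python3 -m crank '[{"x":0.005,"y":0,"z":0,"twist":0},{"x":0.005,"y":0,"z":0,"twist":0},{"x":0,"y":0,"z":0,"twist":0},{"x":0,"y":0,"z":0,"twist":0},{"x":0,"y":0,"z":0,"twist":0},{"x":0,"y":0,"z":0,"twist":0},{"x":0,"y":0,"z":0,"twist":0},{"x":0,"y":0,"z":0,"twist":0},{"x":0,"y":0,"z":0,"twist":0},{"x":0,"y":0,"z":0,"twist":0}]'
```

```text
time_s: 33.05
tool_pos: [0.6116, 0.1901, 0.0543]
eef_rot: [3.141, -0.058, -0.001]
wrist_force: [-6.7, 1.9, 0.5]
finger_gap: 0.356
```

```bash
python3 -m crank '[{"x":0.004,"y":0,"z":0,"twist":0},{"x":0.004,"y":0,"z":0,"twist":0},{"x":0,"y":0,"z":0,"twist":0},{"x":0,"y":0,"z":0,"twist":0},{"x":0,"y":0,"z":0,"twist":0},{"x":0,"y":0,"z":0,"twist":0},{"x":0,"y":0,"z":0,"twist":0},{"x":0,"y":0,"z":0,"twist":0},{"x":0,"y":0,"z":0,"twist":0},{"x":0,"y":0,"z":0,"twist":0}]'
```

```text
time_s: 34.3
tool_pos: [0.6117, 0.1901, 0.0543]
eef_rot: [3.141, -0.058, -0.002]
wrist_force: [-7.9, 1.6, 1.9]
finger_gap: 0.352
```

```bash
python3 -m crank '[{"x":0.004,"y":0,"z":0,"twist":0},{"x":0.004,"y":0,"z":0,"twist":0},{"x":0,"y":0,"z":0,"twist":0},{"x":0,"y":0,"z":0,"twist":0},{"x":0,"y":0,"z":0,"twist":0},{"x":0,"y":0,"z":0,"twist":0},{"x":0,"y":0,"z":0,"twist":0},{"x":0,"y":0,"z":0,"twist":0},{"x":0,"y":0,"z":0,"twist":0},{"x":0,"y":0,"z":0,"twist":0}]'
```

```text
time_s: 35.55
tool_pos: [0.6117, 0.1901, 0.0543]
eef_rot: [3.141, -0.058, -0.002]
wrist_force: [-9.6, 2.1, 4.1]
finger_gap: 0.352
```

Clear contact: the TCP no longer moves while the push climbs to 9.6 N, of which about 5 N is sliding friction. I'll back off and open.

```bash
python3 -m crank '[{"x":-0.02,"y":0,"z":0,"twist":0},{"x":-0.02,"y":0,"z":0,"twist":0},{"x":-0.02,"y":0,"z":0,"twist":0},{"x":-0.02,"y":0,"z":0,"twist":0},{"x":0,"y":0,"z":0,"twist":0},{"x":0,"y":0,"z":0,"twist":0},{"x":0,"y":0,"z":0,"twist":0},{"x":0,"y":0,"z":0,"twist":0},{"x":0,"y":0,"z":0,"twist":0},{"x":0,"y":0,"z":0,"twist":0}]'; python3 -m crank '[{"x":0,"y":0,"z":0,"twist":0},{"x":0,"y":0,"z":0,"twist":0},{"x":0,"y":0,"z":0,"twist":0},{"x":0,"y":0,"z":0,"twist":0},{"x":0,"y":0,"z":0,"twist":0},{"x":0,"y":0,"z":-0.3,"twist":0},{"x":0,"y":0,"z":-0.6,"twist":0},{"x":0,"y":0,"z":-0.8,"twist":0},{"x":0,"y":0,"z":-0.8,"twist":0},{"x":0,"y":0,"z":-0.8,"twist":0}]' 65
python3 - <<'E'
from h import *
s=robot.sense();a=cv2.cvtColor(eyes.camera("wrist"),cv2.COLOR_RGB2BGR);print(s["tool_pos"],s["wrist_force"])
np.save("s6.npy",s,allow_pickle=True);cv2.imwrite("pics/w6.png",a)
cv2.imwrite("pics/w6c.png",cv2.resize(a[100:300,140:400],None,fx=3,fy=3,interpolation=cv2.INTER_CUBIC))
E
```

```text
time_s: 36.8
tool_pos: [0.6101, 0.1901, 0.0544]
eef_rot: [-3.141, 0.058, -0.0]
wrist_force: [0.7, 0.8, 0.8]
finger_gap: 0.351
time_s: 38.05
tool_pos: [0.6103, 0.1902, 0.1557]
eef_rot: [-3.141, 0.058, -0.002]
wrist_force: [-0.8, -0.8, 0.4]
finger_gap: 0.76
[0.61027732 0.19018098 0.1556729 ] [-0.75976256 -0.80499375  0.38205715]
```

View pics/w6c.png

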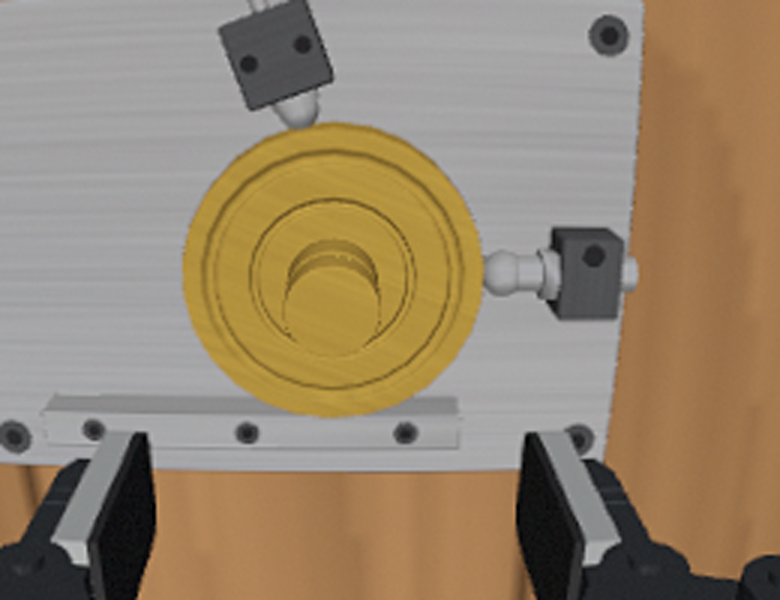

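The foot rests on the fence (330,410), the stop screw (484,272) and the plunger (300,125), and the gripper is clear with near-zero wrist force.

```bash
python3 -c "
from plant import job; print(job.finish_job())"
```

```text
the job is handed in; nothing more can be done
None
```

The large brass foot is in the nest, and the job was handed in at about 38 s of the 61 s allowed. It gives no verdict.

- **Moves:** I gripped the foot by its stub and set it flat on the plate's open end. I eased it onto the fence, where the push read 9 N against the 25 N limit. Then I opened the jaws slightly and pushed it past the plunger with the rear finger.
- **Reaching the stop:** I crept the last few millimetres until the tool stopped moving and the push rose to 9.6 N. About 5 N of that was sliding friction, so the stop took roughly 5 N against its 12 N limit. I then backed off, opened the jaws and lifted clear.
- **Last checks:** The final wrist picture shows the rim touching the fence, the screw tip and the plunger nose together. The wrist force was near zero, and I touched none of the other brass pieces. I did not take a last overall picture to confirm they had stayed put.
- **Disagreements:** The top and wrist cameras placed the nest about 3 to 4 mm apart, so I relied on contact force. My estimate of the remaining gap also came out about 1 mm short.

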